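# Flatten the whetstone and put the flattening plate away

## Task

Take the flattening plate by its wooden handle and, with the plate lying lengthwise and centred on the sprung whetstone, rub it in one steady stroke from the red end to the grey end and back to the red end, keeping the stone pressed about halfway down its springs all the way and never bottoming it. Then put the plate down, take it again by its yellow end tab and slide it flat on the counter, tab last, into the green clear-topped slot until it is fully home, and let go. Leave the bottles, jar, tub, bowl and tape where they are.

Things in the scene. Friction and masses are not known exactly. Their poses are not given: they have to be found in the camera images.
- plate: Flattening plate: a dark grey flat slab 110 (its x) x 76 (y) x 12 mm thick, about 0.33 kg, carrying a wooden handle and a yellow tab. Origin: centre of its underside; z up. Starts lying flat on the counter.
- plate_handle: Wooden handle, a rib fixed on top of the plate: 64 mm along the plate's x, 20 mm wide (y), from 12 to 46 mm above the plate's underside, centred on the plate. Origin and axes the same as the plate's (centre of the plate's underside).
- plate_tab: Yellow tab fixed to the plate's -x end: a bar 16 mm wide (y) that runs from x = -54 to x = -106 mm in the plate's frame, 4 to 28 mm above the plate's underside. Origin and axes the same as the plate's (centre of the plate's underside), not at the tab itself.
- cradle: Black base of the whetstone, fixed to the counter, 235 (x) x 95 (y) mm, 34 mm tall at its end caps; the cap at +x is red, the one at -x is grey. Origin: centre of its underside. Carries the stone on springs.
- stone_top (a point): Centre of the upper face of the cream whetstone, 205 (x) x 75 (y) mm; 58 mm above the counter when unloaded, and it sinks with the stone. x points along the stone to the red end, z up.
- stone (a joint): How far the stone is pressed down on its springs: 0 = up, 0.014 m = bottomed. The springs give 1.2 N per mm; the plate's own weight sinks it about 2.5 mm; halfway, 7 mm, takes about 8.5 N in all.
- rack: Storage slot fixed to the counter (its floor): green plastic side walls 52 mm tall, 80 mm apart inside, clear roof 52 to 60 mm up, back stop at x = +55 mm. Open to its -x. Origin: on the counter, where the plate's origin is when fully home (same x direction); the yellow tab then sticks out of the mouth. Roof starts at x = -50 mm: a gripper on the handle cannot pass it.
- slot_mouth (a point): Middle of the slot's mouth at counter height, at x = -55 mm of the slot; same axes. Flared guides 30 mm tall stand before it, to x = -77 mm, about 110 mm apart at their tips.
- sauce: Bystander: yellow sauce bottle with red cap, 48 mm across, 130 mm tall. Loose. Origin: centre of its underside.
- spice: Bystander: amber spice jar with red cap, 42 mm across, 95 mm tall. Loose. Origin: centre of its underside.
- soy: Bystander: green bottle with red cap, 54 mm across, 170 mm tall. Loose. Origin: centre of its underside.
- tub: Bystander: white lidded food tub, 100 x 80 x 55 mm. Loose. Origin: centre of its underside.
- bowl: Bystander: black bowl, 110 mm across, 45 mm tall. Loose. Origin: centre of its underside.
- tape: Bystander: brown roll of tape lying flat, 90 mm across, 40 mm tall. Loose. Origin: centre of its underside.
There are look-alikes about, which are no part of the job. What is shaped like the plate but orange or pink is not meant.

How it is judged:
By the outcome, as a careful person would: the job done as asked, in the order asked, and still so for the second after the job is handed in, with the robot touching nothing.
It also fails if it takes over 61 s, if anything falls off the work surface, if the arm or the gripper's body presses on something with over 40 N, if the wrist force passes 120 N, or if a joint passes its speed limit or range.

## Robot

A 6-joint arm with a two-finger parallel gripper is mounted at the origin on the work surface. World frame = base frame: x ahead of the robot, y to its left, z up, the work surface at z = 0. Lengths are in m, angles in rad, forces in N, time in s.
With the tool pointing down it reaches from about 0.325 to 0.875 m from the base axis. Payload 4.4 kg.
Tool frame: the origin (TCP) lies at the very end of the fingers, on their centre line; the grasp point (between the pads) lies 19 mm behind it; z points along the fingers, y is the line along which they close (so a half turn about z gives the same grasp; the last joint's range is limited). The gripper opens to 85 mm and grips with 20 to 120 N. Pads are 22 mm wide; open, the fingers measure 114 mm over their backs; the gripper's body (76 mm by 85 mm) begins 54 mm behind the grasp point. The pads swing forward as they close: fully open they stand 13 mm farther back than shut.
Start: joints at [1.044, 0.207, 1.542, -0, 1.393, -0.15], TCP at [0.211, 0.535, 0.231] pointing down, gripper open.
Joint ranges: [-2.73, 2.73], [-0.86, 2.22], [0.23, 2.46], [-1.11, 4.25], [0.08, 2.63], [-2.82, 2.82]. Speed limits (rad/s): [2.79, 2.79, 3.14, 3.14, 3.14, 3.14].

## Interface

Orientations are given as [roll, pitch, yaw] about the fixed x, y, z axes, in that order (R = Rz(yaw) Ry(pitch) Rx(roll)).
In Python, from cell import env, eyes, workorder gives the robot as it stands.
- The arm moves only by the shell command python3 -m crank 'ROWS' [OPENING]. ROWS is JSON, a list that holds one entry, the list of rows, each a list of 6 numbers: the shift along the tool's x, y, z normalised to -1 to 1, where 1 is 150 mm, then the turn, a rotation vector about the tool's x, y, z normalised to -1 to 1, where 1 is 90 degrees. A call has exactly 10 rows; each row is the pose to reach, as a shift and turn from the pose commanded when the call began, along the tool's axes at that moment; what a row does not reach only later rows make up. A row lasts 1/10 s, in which the tool goes at most 50 mm and 8.59 degrees, less where a joint would pass 70% of its speed; a pose out of reach is approached as far as the arm can. A call with a number of a shift or a turn outside -1 to 1 is refused whole. A call with a gripper value outside its range is refused whole. OPENING is the opening, from -1 (shut) to 1 (fully open), set as the call begins (- or left out, the last holds). The fingers move at their own pace and stop on an object; the grip force is fixed at half the most. Time passes only in rows, so rows that repeat a pose let the fingers close, or fill a call up. It gives the time, the measured TCP pose, the force, the opening and the grip force at its end, in the units of the state.
- env.get_obs(): the state, without advancing time (a new reading comes with each control period).
- eyes.get_image(name): name is "scene" or "side" or "wrist"; returns a dict with "frame" (480x640x3 uint8, blue, green, red), "fovy" (degrees; the focal length in pixels is half the picture's height over the tangent of half this angle, whatever the lens; pixels are square), "cx", "cy" (the principal point, pixels), "R" (3x3) and "t" (3): a world point X has camera coordinates R X + t; the wrist camera has in their place "mount" (4x4, takes a point from camera to tool coordinates, whose origin is the TCP and whose axes are the flange's). Camera axes: x right, y down, z forward; pixel columns grow to the right and rows downward; lengths in m; the calibration is good to about 2 mm. A picture is of the moment at which its call begins: read the wrist's pose just before it. There is no depth.
- workorder.finish_job(): hands the job in; it is judged then, once.
The state is a dict: "t": time; "qpos": joint angles; "qd": joint speeds; "joint_efforts": joint torques, N m; "position": TCP position; "ee_rot": TCP orientation; "contact_force": force on the tool from outside, world axes, zero at the start; "torque": the same for the moment, N m; "finger_gap": opening from 0.0 (shut) to 1.0 (fully open); "finger_force": force on a finger pad.
Only numpy, scipy, OpenCV 4.12 (cv2) and the standard library are available. Lean on these libraries where they do the work, as an engineer would, in place of code of your own. Each camera call takes 0.05 s, during which the arm holds its last target. There are 200 camera calls.

## Working session

There is one attempt and no reset: what is moved stays moved. The work goes in short steps, Python scripts to look and compute and a shell command to move; the robot and the scene stay as the last step left them, time stands still between calls to the robot, and variables do not carry over. Pictures are saved under pics/ and viewed, at most 10 in all, crops included, and the job is handed in when it is done.

```bash
ls; mkdir -p pics
python3 - <<'E'
from cell import env,eyes
import cv2,numpy as np
o=env.get_obs();print({k:np.round(v,3).tolist() for k,v in o.items()})
for n in("scene","side","wrist"):
    d=eyes.get_image(n);cv2.imwrite(f"pics/{n}0.png",d["frame"]);print(n,{k:np.round(v,4).tolist() for k,v in d.items() if k!="frame"})
E
```

```text
pics
{'t': 0.0, 'qpos': [1.045, 0.207, 1.543, 0.0, 1.393, -0.15], 'qd': [0.001, 0.004, -0.0, 0.0, -0.001, -0.001], 'joint_efforts': [-0.0, -38.303, -29.16, -0.0, 0.01, -0.0], 'position': [0.211, 0.534, 0.23], 'ee_rot': [-3.139, -0.0, 2.766], 'contact_force': [-0.441, -0.058, 0.361], 'torque': [0.01, -0.005, 0.011], 'finger_force': 0.0, 'finger_gap': 0.999}
scene {'fovy': 51.7122, 'cx': 320.692, 'cy': 240.0564, 'R': [[0.003, 0.9998, 0.018], [0.6738, 0.0112, -0.7388], [-0.7389, 0.0144, -0.6736]], 't': [0.0019, -0.2988, 1.6889]}
side {'fovy': 53.5833, 'cx': 324.7105, 'cy': 239.6274, 'R': [[0.9449, -0.3273, 0.0036], [-0.2372, -0.6921, -0.6817], [0.2256, 0.6433, -0.7316]], 't': [-0.4874, 0.1827, 1.0625]}
wrist {'fovy': 71.1145, 'cx': 323.8225, 'cy': 239.8871, 'mount': [[0.0011, -0.9602, -0.2792, 0.0711], [1.0, 0.0005, 0.0021, -0.0], [-0.0019, -0.2792, 0.9602, -0.1422], [0.0, 0.0, 0.0, 1.0]]}
```

View pics/scene0.png

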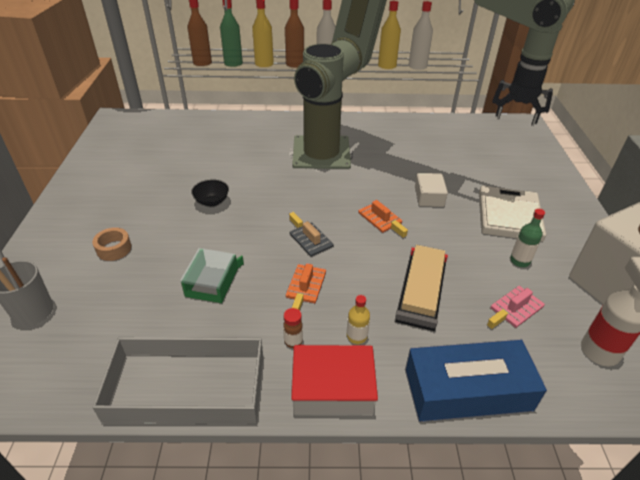

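View pics/side0.png

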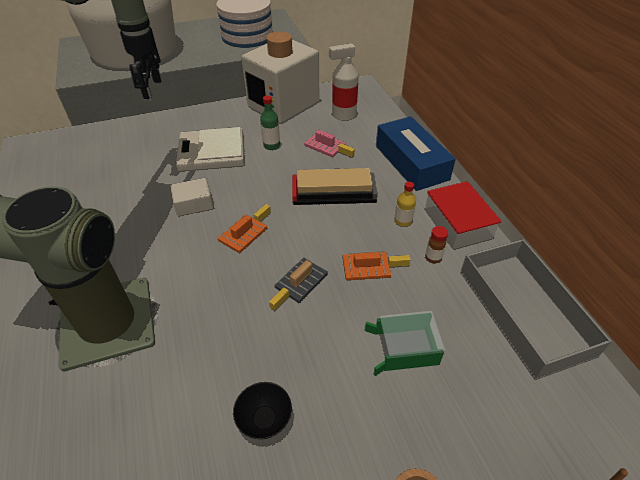

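The scene shows the plate at about (312,237) with its tab at (295,219). The stone runs from its red end (428,250) to its grey end (417,320), and the green slot is at (212,273) with its mouth towards the robot. Next I'll get metric positions.

```bash
cat > h.py <<'E'
import numpy as np,cv2
from scipy.spatial.transform import Rotation as Ro
from cell import env,eyes
class Cam:
    def __init__(s,n,png=None):
        o=env.get_obs(); d=eyes.get_image(n); s.o=o; s.f=d["frame"]; s.hsv=cv2.cvtColor(s.f,cv2.COLOR_BGR2HSV)
        s.F=240/np.tan(np.radians(d["fovy"])/2); s.c=np.array([d["cx"],d["cy"]])
        if "R" in d: s.R=np.array(d["R"]); s.t=np.array(d["t"])
        else:
            T=np.eye(4);T[:3,:3]=Ro.from_euler("xyz",o["ee_rot"]).as_matrix();T[:3,3]=o["position"]
            W=np.linalg.inv(T@np.array(d["mount"])); s.R=W[:3,:3]; s.t=W[:3,3]
        if png: cv2.imwrite(png,s.f)
    def ray(s,px,z):
        px=np.atleast_2d(px).astype(float); d=np.c_[(px-s.c)/s.F,np.ones(len(px))]@s.R; C=-s.R.T@s.t
        return C+d*((z-C[2])/d[:,2])[:,None]
    def proj(s,X):
        p=np.atleast_2d(X)@s.R.T+s.t; return p[:,:2]/p[:,2:]*s.F+s.c
    def mask(s,lo,hi,roi=None):
        m=cv2.inRange(s.hsv,np.array(lo),np.array(hi))
        if roi: k=np.zeros_like(m);k[roi[1]:roi[3],roi[0]:roi[2]]=255;m&=k
        return m
def big(m):
    c=max(cv2.findContours(m,0,2)[0],key=cv2.contourArea); return c[:,0,:]
E
python3 - <<'E'
from h import *
np.set_printoptions(precision=3,suppress=True)
a=Cam("scene");b=Cam("side")
for n,C,roi in(("scene",a,(395,240,450,330)),("side",b,(285,165,380,205))):
    m=C.mask((12,60,120),(30,200,255),roi);c=big(m);r=cv2.boxPoints(cv2.minAreaRect(c));q=cv2.approxPolyDP(c,6,True)[:,0]
    print(n,"stone",cv2.contourArea(c),q.tolist(),"\n",C.ray(q,.058)[:,:2])
for n,C,rt,rp in(("scene",a,(285,205,305,230),(285,210,340,260)),("side",b,(265,285,292,312),(270,255,332,305))):
    t=big(C.mask((20,120,100),(35,255,255),rt)); M=t.mean(0);print(n,"tab",C.ray(cv2.minAreaRect(t)[0],.02)[:,:2],len(t))
    h=big(C.mask((5,70,90),(19,200,255),rp));print("handle",cv2.minAreaRect(h),C.ray(cv2.minAreaRect(h)[0],.035)[:,:2])
for n,C,roi in(("scene",a,(170,240,255,310)),("side",b,(355,300,450,385))):
    g=big(C.mask((45,80,30),(85,255,255),roi));print(n,"green",cv2.approxPolyDP(g,3,True)[:,0].tolist())
v=[cv2.resize(a.f[240:310,170:255],None,fx=4,fy=4,interpolation=2),cv2.resize(b.f[300:390,355:455],None,fx=4,fy=4,interpolation=2)]
h=max(x.shape[0] for x in v);cv2.imwrite("pics/rack.png",np.hstack([cv2.copyMakeBorder(x,0,h-x.shape[0],0,0,0) for x in v]))
E
```

```text
scene stone 2060.5 [[416, 245], [402, 307], [433, 314], [444, 250]] 
 [[0.522 0.239]
 [0.728 0.178]
 [0.747 0.245]
 [0.539 0.308]]
side stone 1209.0 [[371, 180], [369, 168], [297, 170], [298, 186]] 
 [[0.719 0.198]
 [0.734 0.248]
 [0.539 0.305]
 [0.521 0.239]]
scene tab [[ 0.381 -0.076]] 15
handle ((311.2500305175781, 232.25003051757812), (24.748737335205078, 11.31370735168457), 45.0) [[ 0.451 -0.029]]
side tab [[ 0.376 -0.074]] 34
handle ((300.7500305175781, 272.7500305175781), (12.020814895629883, 28.284271240234375), 45.0) [[ 0.444 -0.035]]
scene green [[241, 256], [234, 257], [216, 295], [192, 291], [192, 285], [183, 282], [185, 295], [221, 302], [242, 264]]
side green [[443, 352], [391, 358], [386, 355], [374, 374], [383, 369], [439, 364]]
```

View pics/rack.png

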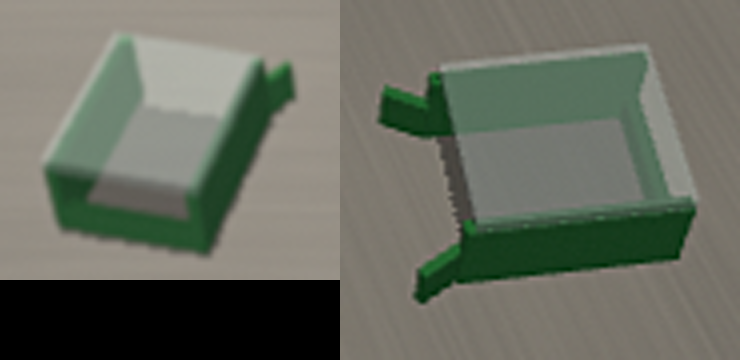

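Stone and plate agree between the two views (tab to plate centre measures 82 mm, expected 80). I'll move over the stone for a precise wrist view.

```bash
python3 -m crank '[[[-0.1,-0.02,0,0,0,0],[-0.2,-0.04,0,0,0,0],[-0.3,-0.06,0,0,0,0],[-0.4,-0.08,0,0,0,0],[-0.5,-0.1,0,0,0,0],[-0.6,-0.12,0,0,0,0],[-0.7,-0.15,0,0,0,0],[-0.8,-0.18,0,0,0,0],[-0.9,-0.2,0,0,0,0],[-1,-0.22,0,0,0,0]]]' && python3 -m crank '[[[-0.1,-0.02,0,0,0,0],[-0.2,-0.04,0,0,0,0],[-0.3,-0.06,0,0,0,0],[-0.4,-0.08,0,0,0,0],[-0.5,-0.1,0,0,0,0],[-0.6,-0.12,0,0,0,0],[-0.7,-0.15,0,0,0,0],[-0.8,-0.18,0,0,0,0],[-0.9,-0.2,0,0,0,0],[-1,-0.22,0,0,0,0]]]' && python3 -m crank '[[[-0.2,-0.02,0,0,0,0],[-0.4,-0.04,0,0,0,0],[-0.5,-0.06,0,0,0,0],[-0.6,-0.08,0,0,0,0],[-0.7,-0.1,0,0,0,0],[-0.8,-0.12,0,0,0,0],[-0.9,-0.15,0,0,0,0],[-1,-0.18,0,0,0,0],[-1,-0.22,0,0,0,0],[-1,-0.22,0,0,0,0]]]'
python3 - <<'E'
from h import *
np.set_printoptions(precision=4,suppress=True)
w=Cam("wrist","pics/w1.png");print(w.o["position"],w.o["ee_rot"],w.o["t"])
m=w.mask((12,60,120),(30,200,255));c=big(m);q=cv2.approxPolyDP(c,8,True)[:,0];r=cv2.minAreaRect(c)
print(cv2.contourArea(c),q.tolist());print(w.ray(q,.058)[:,:2]);P=w.ray(c,.058)[:,:2].astype(np.float32)
print(cv2.minAreaRect(P))
E
```

```text
t: 1.25
position: [0.3395, 0.4484, 0.2313]
ee_rot: [3.142, 0.0, 2.766]
contact_force: [0.4, -0.3, -0.3]
finger_gap: 0.998
finger_force: 0.0
t: 2.25
position: [0.4669, 0.3626, 0.2313]
ee_rot: [3.142, 0.0, 2.766]
contact_force: [0.3, -0.5, 0.6]
finger_gap: 0.997
finger_force: 0.0
t: 3.25
position: [0.5931, 0.2767, 0.2311]
ee_rot: [-3.141, -0.001, 2.765]
contact_force: [-1.0, 0.5, -0.0]
finger_gap: 1.0
finger_force: 0.0
[0.5931 0.2767 0.2311] [-3.141  -0.0009  2.7647] 3.25
14377.5 [[333, 153], [257, 160], [281, 355], [353, 347]]
[[0.5388 0.3077]
 [0.5191 0.2408]
 [0.7162 0.1788]
 [0.7356 0.2549]]
((0.6287676692008972, 0.24638646841049194), (0.07846000790596008, 0.20806139707565308), 73.0781478881836)
```

View pics/w1.png

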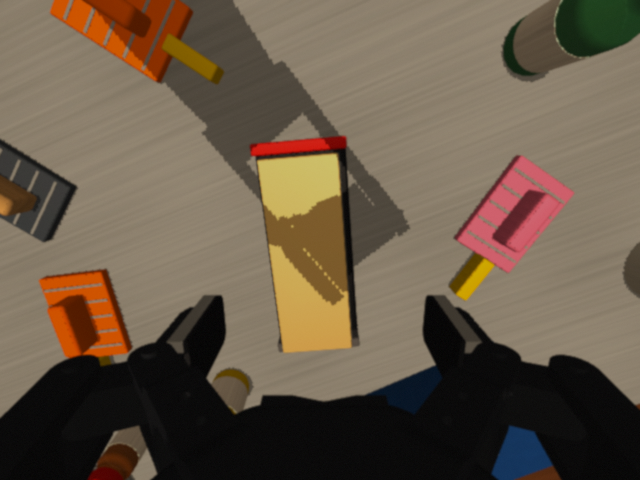

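Stone centre is (0.629, 0.246), axis −16.9° (seen at pixels (257..353, 153..355)), and its size checks out at 208×78. Next is the plate.

```bash
python3 -m crank '[[[0,-0.15,0,0,0,0],[0,-0.35,0,0,0,0],[0,-0.6,0,0,0,0],[0.05,-0.85,0,0,0,0],[0.1,-1,0,0,0,0],[0.1,-1,0,0,0,0],[0.1,-1,0,0,0,0],[0.1,-1,0,0,0,0],[0.1,-1,0,0,0,0],[0.1,-1,0,0,0,0]]]' >/dev/null && python3 -m crank '[[[0,-0.1,0,0,0,0],[0,-0.2,0,0,0,0],[0,-0.3,0,0,0,0],[0,-0.4,0,0,0,0],[0,-0.5,0,0,0,0],[0,-0.6,0,0,0,0],[0,-0.7,0,0,0,0],[0.05,-0.8,0,0,0,0],[0.05,-0.9,0,0,0,0],[0.1,-1,0,0,0,0]]]' && python3 -m crank '[[[0,-0.1,0.03,0,0,-0.08],[0,-0.2,0.06,0,0,-0.16],[0,-0.23,0.1,0,0,-0.25],[0,-0.23,0.15,0,0,-0.33],[0,-0.23,0.2,0,0,-0.42],[0,-0.23,0.2,0,0,-0.5],[0,-0.23,0.2,0,0,-0.58],[0,-0.23,0.2,0,0,-0.606],[0,-0.23,0.2,0,0,-0.606],[0,-0.23,0.2,0,0,-0.606]]]' 0.2
python3 - <<'E'
from h import *
np.set_printoptions(precision=4,suppress=True)
w=Cam("wrist","pics/w2.png");print(w.o["position"],w.o["ee_rot"],w.o["t"])
print(w.proj([[.448,-.032,.012],[.381,-.076,.02]]))
E
```

```text
t: 5.3
position: [0.4546, 0.0085, 0.2313]
ee_rot: [-3.142, 0.0, 2.766]
contact_force: [0.5, -0.3, -0.0]
finger_gap: 1.002
finger_force: 0.0
t: 6.3
position: [0.4421, -0.0226, 0.2013]
ee_rot: [3.141, -0.0, -2.567]
contact_force: [-0.0, 0.4, -0.5]
finger_gap: 0.601
finger_force: 0.0
[ 0.4421 -0.0226  0.2013] [ 3.1415 -0.     -2.5666] 6.3
[[312.2917 215.1097]
 [310.73   131.2158]]
```

View pics/w2.png

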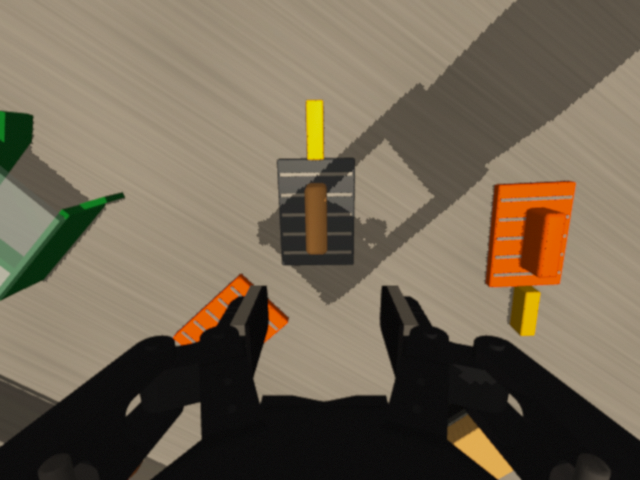

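The plate spans about (278..354, 158..265) with the tab up at (316,100..159). The handle is at (316,218) and is nearly aligned with the tool.

Run:
```python
from h import *
np.set_printoptions(precision=4,suppress=True)
w=Cam("wrist");o=w.o
R=Ro.from_euler("xyz",o["ee_rot"]).as_matrix()
q=[[278,159],[354,158],[353,265],[283,265]]
P=w.ray(q,.012)[:,:2];print(P,[np.linalg.norm(P[i]-P[i-1]) for i in range(4)])
t=big(w.mask((22,150,100),(35,255,255),(290,80,345,165)));T=w.ray(t,.028)[:,:2].astype(np.float32);r=cv2.minAreaRect(T);print("tab",r)
h=big(w.mask((5,80,50),(18,230,255),(295,170,345,265)));H=w.ray(h,.046)[:,:2].astype(np.float32);print("handle",cv2.minAreaRect(H),cv2.boundingRect(h))
c=P.mean(0);ax=(P[0]+P[1]-P[2]-P[3]);a=-ax;a2=c-np.array(r[0])
print("centre",c,"x-dir deg",np.degrees(np.arctan2(a[1],a[0])),"tab-centre",np.degrees(np.arctan2(a2[1],a2[0])),np.linalg.norm(a2))
for p in (c,np.array(cv2.minAreaRect(H)[0])): print("tool shift",R.T@(np.r_[p,0.016]-o["position"])/.15)
```

```text
[[ 0.4197 -0.0891]
 [ 0.3792 -0.0284]
 [ 0.47    0.0326]
 [ 0.5101 -0.0291]] [np.float64(0.10847761932527533), np.float64(0.07300896902753122), np.float64(0.10942844867358509), np.float64(0.07360044694424754)]
tab ((0.3786031901836395, -0.07324308902025223), (0.05012131109833717, 0.015128438360989094), 32.976348876953125)
handle ((0.44291794300079346, -0.030463896691799164), (0.06675945222377777, 0.02069057896733284), 33.167667388916016) (304, 182, 24, 73)
centre [ 0.4447 -0.0285] x-dir deg 33.75524105011836 tab-centre 34.07878253086403 0.07983853850202428
tool shift [ 0.0072 -0.0421  1.2355]
tool shift [ 0.0245 -0.0464  1.2355]
```

```bash
python3 -m crank '[[[0,-0.02,0.1,0,0,0],[0.015,-0.044,0.2,0,0,0],[0.015,-0.044,0.3,0,0,0],[0.015,-0.044,0.42,0,0,0],[0.015,-0.044,0.55,0,0,0],[0.015,-0.044,0.7,0,0,0],[0.015,-0.044,0.8,0,0,0],[0.015,-0.044,0.9,0,0,0],[0.015,-0.044,0.97,0,0,0],[0.015,-0.044,1,0,0,0]]]' 0.2 >/dev/null&& python3 -m crank '[[[0,0,0.05,0,0,0],[0,0,0.1,0,0,0],[0,0,0.15,0,0,0],[0,0,0.2,0,0,0],[0,0,0.235,0,0,0],[0,0,0.235,0,0,0],[0,0,0.235,0,0,0],[0,0,0.235,0,0,0],[0,0,0.235,0,0,0],[0,0,0.235,0,0,0]]]' && python3 -m crank '[[[0,0,0,0,0,0],[0,0,0,0,0,0],[0,0,0,0,0,0],[0,0,0,0,0,0],[0,0,0,0,0,0],[0,0,0,0,0,0],[0,0,0,0,0,0],[0,0,0,0,0,0],[0,0,0,0,0,0],[0,0,0,0,0,0]]]' -1
```

```text
t: 8.4
position: [0.4446, -0.0293, 0.0163]
ee_rot: [-3.141, 0.001, -2.565]
contact_force: [0.4, -0.2, -1.0]
finger_gap: 0.598
finger_force: 0.0
t: 9.4
position: [0.4447, -0.0294, 0.0163]
ee_rot: [-3.141, 0.0, -2.565]
contact_force: [-1.0, -1.0, 4.8]
finger_gap: 0.218
finger_force: 59.9
```

```bash
python3 -m crank '[[[0,0,-0.1,0,0,0],[0,0,-0.25,0,0,0],[0,0,-0.45,0,0,0],[-0.1,0.06,-0.6,0,0,0],[-0.25,0.15,-0.7,0,0,0],[-0.4,0.25,-0.75,0,0,0],[-0.55,0.35,-0.75,0,0,0],[-0.7,0.43,-0.75,0,0,0],[-0.82,0.5,-0.75,0,0,0],[-0.91,0.56,-0.75,0,0,0]]]' && python3 -m crank '[[[-0.12,0.07,0,0,0,0.07],[-0.25,0.15,0,0,0,0.15],[-0.4,0.25,0,0,0,0.23],[-0.55,0.35,0,0,0,0.31],[-0.7,0.43,0,0,0,0.39],[-0.82,0.5,0,0,0,0.47],[-0.9,0.55,0,0,0,0.53],[-0.91,0.56,0,0,0,0.555],[-0.91,0.56,0,0,0,0.555],[-0.91,0.56,0,0,0,0.555]]]'
python3 - <<'E'
from h import *
np.set_printoptions(precision=4,suppress=True)
w=Cam("wrist","pics/w3.png");o=w.o;print(o["position"],o["ee_rot"],o["contact_force"])
R=Ro.from_euler("xyz",o["ee_rot"]).as_matrix();print("shift",R.T@(np.array([.583,.260,.079])-o["position"])/.15)
E
```

```text
t: 10.4
position: [0.512, 0.1167, 0.1268]
ee_rot: [3.14, -0.003, -2.565]
contact_force: [0.9, -0.3, -3.4]
finger_gap: 0.227
finger_force: 59.1
t: 11.4
position: [0.5807, 0.2599, 0.1271]
ee_rot: [-3.14, -0.002, 2.847]
contact_force: [0.1, -0.7, -3.6]
finger_gap: 0.222
finger_force: 59.1
[0.5807 0.2599 0.1271] [-3.1399 -0.0023  2.8467] [ 0.0712 -0.7247 -3.5804]
shift [-0.015   0.0056  0.3209]
```

View pics/w3.png

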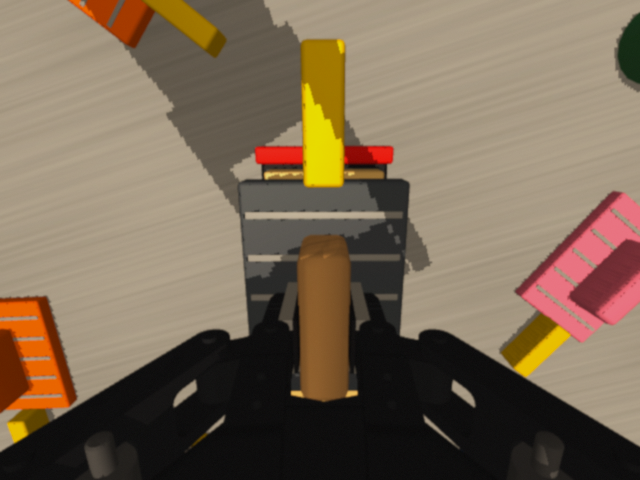

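```bash
python3 - <<'E'
from h import *
np.set_printoptions(precision=4,suppress=True)
w=Cam("wrist");o=w.o;R=Ro.from_euler("xyz",o["ee_rot"]).as_matrix();z=o["position"][2]-.0163
for q,h in(([[240,181],[408,181]],z+.012),([[257,147],[393,147]],.034),([[303,40],[345,40]],z+.028)):print((w.ray(q,h)-o["position"])@R)
E
python3 -m crank '[[[-0.015,0,0.05,0,0,0],[-0.015,0,0.1,0,0,0],[-0.015,0,0.15,0,0,0],[-0.015,0,0.2,0,0,0],[-0.015,0,0.25,0,0,0],[-0.015,0,0.3,0,0,0],[-0.015,0,0.34,0,0,0],[-0.015,0,0.34,0,0,0],[-0.015,0,0.34,0,0,0],[-0.015,0,0.34,0,0,0]]]'
```

```text
[[ 0.0549 -0.0359  0.0044]
 [ 0.055   0.0367  0.0044]]
[[ 0.0679 -0.0448  0.0937]
 [ 0.068   0.0473  0.0936]]
[[ 0.105  -0.007  -0.0115]
 [ 0.105   0.0075 -0.0115]]
t: 12.5
position: [0.5844, 0.2598, 0.0781]
ee_rot: [3.141, 0.001, 2.846]
contact_force: [0.1, 0.6, -3.8]
finger_gap: 0.224
finger_force: 59.2
```

```bash
python3 -m crank '[[[0.02,0,0.01,0,0,0],[0.02,0,0.02,0,0,0],[0.02,0,0.03,0,0,0],[0.02,0,0.04,0,0,0],[0.02,0,0.05,0,0,0],[0.02,0,0.06,0,0,0],[0.02,0,0.074,0,0,0],[0.02,0,0.074,0,0,0],[0.02,0,0.074,0,0,0],[0.02,0,0.074,0,0,0]]]'
```

```text
t: 13.5
position: [0.5809, 0.2607, 0.0672]
ee_rot: [3.141, -0.0, 2.846]
contact_force: [-5.9, 0.3, 6.3]
finger_gap: 0.227
finger_force: 60.4
```

```bash
python3 -m crank '[[[-0.02,0,0,0,0,0],[-0.05,0,0,0,0,0],[-0.085,0,0,0,0,0],[-0.12,0,0,0,0,0],[-0.155,0,0,0,0,0],[-0.19,0,0,0,0,0],[-0.225,0,0,0,0,0],[-0.26,0,0,0,0,0],[-0.295,0,0,0,0,0],[-0.33,0,0,0,0,0]]]'
```

```text
t: 14.5
position: [0.6285, 0.2468, 0.0673]
ee_rot: [3.141, -0.0, 2.846]
contact_force: [-3.2, 1.8, 5.5]
finger_gap: 0.221
finger_force: 60.4
```

```bash
python3 -m crank '[[[-0.035,0,0,0,0,0],[-0.07,0,0,0,0,0],[-0.105,0,0,0,0,0],[-0.14,0,0,0,0,0],[-0.175,0,0,0,0,0],[-0.21,0,0,0,0,0],[-0.245,0,0,0,0,0],[-0.28,0,0,0,0,0],[-0.315,0,0,0,0,0],[-0.34,0,0,0,0,0]]]' && python3 -m crank '[[[0.02,0,0,0,0,0],[0.05,0,0,0,0,0],[0.085,0,0,0,0,0],[0.12,0,0,0,0,0],[0.155,0,0,0,0,0],[0.19,0,0,0,0,0],[0.225,0,0,0,0,0],[0.26,0,0,0,0,0],[0.295,0,0,0,0,0],[0.33,0,0,0,0,0]]]'  && python3 -m crank '[[[0.035,0,0,0,0,0],[0.07,0,0,0,0,0],[0.105,0,0,0,0,0],[0.14,0,0,0,0,0],[0.175,0,0,0,0,0],[0.21,0,0,0,0,0],[0.245,0,0,0,0,0],[0.28,0,0,0,0,0],[0.315,0,0,0,0,0],[0.345,0,0,0,0,0]]]'
```

```text
t: 15.5
position: [0.6774, 0.2319, 0.0674]
ee_rot: [3.141, -0.0, 2.846]
contact_force: [-5.7, 1.4, 4.7]
finger_gap: 0.221
finger_force: 60.4
t: 16.5
position: [0.6304, 0.2457, 0.0673]
ee_rot: [3.141, 0.003, 2.846]
contact_force: [5.0, -1.3, 5.0]
finger_gap: 0.226
finger_force: 60.5
t: 17.5
position: [0.5809, 0.2608, 0.0672]
ee_rot: [3.141, 0.003, 2.846]
contact_force: [5.0, -1.2, 5.7]
finger_gap: 0.229
finger_force: 60.5
```

```bash
python3 -m crank '[[[0,0,-0.05,0,0,0],[0,0,-0.15,0,0,0],[0,0,-0.3,0,0,0],[0,0,-0.45,0,0,0],[0,0,-0.55,0,0,0],[0,0,-0.55,0,0,0],[0,0,-0.55,0,0,0],[0,0,-0.55,0,0,0],[0,0,-0.55,0,0,0],[0,0,-0.55,0,0,0]]]'
python3 - <<'E'
from h import *
np.set_printoptions(precision=4,suppress=True)
a=Cam("scene");b=Cam("side")
A=np.array([[122,37],[258,57],[193,187],[45,163]])/4+[170,240]
B=np.array([[100,66],[308,46],[354,200],[128,225]])/4+[355,300]
print(a.ray(A,.06)[:,:2]);P=b.ray(B,.06)[:,:2];print(P)
E
```

```text
t: 18.5
position: [0.5795, 0.2605, 0.1476]
ee_rot: [-3.14, -0.002, 2.846]
contact_force: [0.4, 0.5, -4.7]
finger_gap: 0.223
finger_force: 59.3
[[ 0.5486 -0.3053]
 [ 0.5652 -0.2184]
 [ 0.6739 -0.2423]
 [ 0.6562 -0.3313]]
[[ 0.5621 -0.222 ]
 [ 0.6719 -0.2464]
 [ 0.6501 -0.3363]
 [ 0.5376 -0.3123]]
```

```bash
python3 - <<'E'
from h import *
np.set_printoptions(precision=4,suppress=True)
b=Cam("side","pics/s3.png")
bl=big(b.mask((0,0,0),(180,255,45),(225,370,305,450)));r=cv2.boundingRect(bl);print("bowl",r,b.ray([[r[0]+r[2]/2,r[1]+r[3]/2-8]],.045))
g=b.mask((5,150,150),(12,255,255),(330,240,400,285));r=cv2.boundingRect(g);print("decoy",r,b.ray([[r[0],r[1]+r[3]],[r[0]+r[2],r[1]+r[3]],[r[0],r[1]]],.006))
E
python3 -m crank '[[[0,-0.05,0,0,0,0],[0,-0.15,0,0,0,0],[0,-0.3,0,0,0,0],[0,-0.45,0,0,0,0],[0,-0.6,0,0,0,0],[0,-0.75,0,0,0,0],[0,-0.85,0,0,0,0],[0,-0.9,0,0,0,0],[0,-0.95,0,0,0,0],[-0.05,-1,0,0,0,0]]]' && python3 -m crank '[[[0,-0.1,0,0,0,0],[0,-0.2,0,0,0,0],[0,-0.3,0,0,0,0],[0,-0.4,0,0,0,0],[0,-0.5,0,0,0,0],[0,-0.6,0,0,0,0],[0,-0.7,0,0,0,0],[0,-0.8,0,0,0,0],[0,-0.9,0,0,0,0],[-0.05,-1,0,0,0,0]]]'
```

```text
bowl (233, 382, 59, 57) [[ 0.2825 -0.3174  0.045 ]]
decoy (343, 252, 48, 26) [[ 0.5413 -0.0606  0.006 ]
 [ 0.6503 -0.098   0.006 ]
 [ 0.5706  0.0175  0.006 ]]
t: 19.65
position: [0.5433, 0.1151, 0.1489]
ee_rot: [3.141, -0.001, 2.847]
contact_force: [0.2, 0.4, -3.9]
finger_gap: 0.226
finger_force: 59.2
t: 20.65
position: [0.5061, -0.0315, 0.1487]
ee_rot: [3.142, -0.001, 2.846]
contact_force: [0.4, -0.4, -3.7]
finger_gap: 0.223
finger_force: 59.2
```

```bash
python3 -m crank '[[[0,-0.1,0,0,0,0],[0,-0.2,0,0,0,0],[0,-0.35,0,0,0,0],[0,-0.5,0,0,0,0],[0,-0.6,0,0,0,0],[0,-0.7,0,0,0,0],[-0.09,-0.8,0,0,0,0],[-0.09,-0.88,0,0,0,0],[-0.09,-0.95,0,0,0,0],[-0.09,-1,0,0,0,0]]]' && python3 -m crank '[[[0,-0.1,0.05,0,0,-0.048],[0,-0.2,0.15,0,0,-0.048],[0,-0.3,0.3,0,0,-0.048],[0,-0.4,0.45,0,0,-0.048],[0,-0.446,0.6,0,0,-0.048],[0,-0.446,0.7,0,0,-0.048],[0,-0.446,0.77,0,0,-0.048],[0,-0.446,0.82,0,0,-0.048],[0,-0.446,0.85,0,0,-0.048],[0,-0.446,0.85,0,0,-0.048]]]' && python3 -m crank '[[[0,0,0.01,0,0,0],[0,0,0.02,0,0,0],[0,0,0.03,0,0,0],[0,0,0.03,0,0,0],[0,0,0.03,0,0,0],[0,0,0.03,0,0,0],[0,0,0.03,0,0,0],[0,0,0.03,0,0,0],[0,0,0.03,0,0,0],[0,0,0.03,0,0,0]]]'
```

```text
t: 21.65
position: [0.4756, -0.1786, 0.1487]
ee_rot: [3.141, -0.001, 2.845]
contact_force: [-0.3, 0.3, -2.9]
finger_gap: 0.225
finger_force: 59.2
t: 22.65
position: [0.4569, -0.2417, 0.0213]
ee_rot: [3.141, -0.0, 2.922]
contact_force: [-0.0, 0.1, -3.9]
finger_gap: 0.223
finger_force: 59.1
t: 23.65
position: [0.457, -0.242, 0.0169]
ee_rot: [-3.142, -0.0, 2.921]
contact_force: [-0.7, 1.3, -3.6]
finger_gap: 0.224
finger_force: 59.1
```

```bash
python3 -m crank '[[[0,0,0,0,0,0],[0,0,0,0,0,0],[0,0,0,0,0,0],[0,0,0,0,0,0],[0,0,0,0,0,0],[0,0,-0.05,0,0,0],[0,0,-0.15,0,0,0],[0,0,-0.3,0,0,0],[0,0,-0.45,0,0,0],[0,0,-0.6,0,0,0]]]' 0.1 && python3 -m crank '[[[0,0,-0.1,0,0,0.08],[0,0,-0.2,0,0,0.17],[0,0,-0.3,0,0,0.26],[0,0,-0.4,0,0,0.35],[0,0,-0.4,0,0,0.44],[0,0,-0.4,0,0,0.53],[0,0,-0.4,0,0,0.62],[0,0,-0.4,0,0,0.7],[0,0,-0.4,0,0,0.76],[0,0,-0.4,0,0,0.76]]]'
python3 - <<'E'
from h import *
w=Cam("wrist","pics/w4.png");print(w.o["position"],w.o["ee_rot"])
E
```

```text
t: 24.65
position: [0.4569, -0.242, 0.1083]
ee_rot: [-3.141, 0.0, 2.921]
contact_force: [-0.1, -0.8, -1.3]
finger_gap: 0.552
finger_force: 0.0
t: 25.65
position: [0.457, -0.242, 0.1675]
ee_rot: [3.141, 0.0, 1.728]
contact_force: [0.9, -0.2, 0.6]
finger_gap: 0.549
finger_force: 0.0
[ 0.4569654  -0.24201174  0.16745397] [3.14125150e+00 4.19633802e-04 1.72775177e+00]
```

View pics/w4.png

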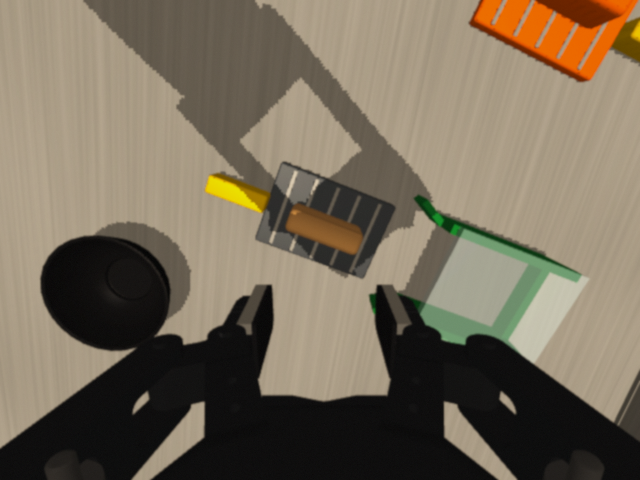

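Run:
```python
import cv2
f=cv2.imread("pics/w4.png")[180:370,360:600];cv2.imwrite("pics/w4c.png",cv2.resize(f,None,fx=3,fy=3,interpolation=2))
```

```text
(no output)
```

View pics/w4c.png

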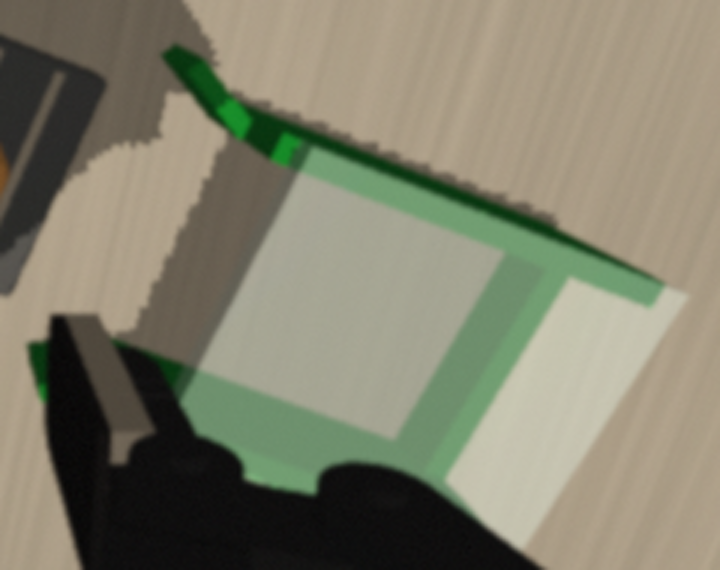

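Run:
```python
from h import *
np.set_printoptions(precision=4,suppress=True)
w=Cam("wrist");o=w.o
cv=lambda p:np.array(p)/3+[360,180]
def ang(P):v=P[1]-P[0];return np.degrees(np.arctan2(v[1],v[0]))
Rr=w.ray(cv([[185,367],[395,440]]),0)[:,:2];L=w.ray(cv([[302,172],[503,250]]),.052)[:,:2];S=w.ray(cv([[503,252],[395,440]]),0)[:,:2];F=w.ray(cv([[305,150],[182,395]]),.056)[:,:2]
for n,P in zip("RLSF",(Rr,L,S,F)):print(n,P.tolist(),ang(P))
th=np.radians((ang(Rr)+ang(L))/2);d=np.array([np.cos(th),np.sin(th)]);n=np.array([-d[1],d[0]])
print("axis",np.degrees(th),"width",(L.mean(0)-Rr.mean(0))@n,"stop-front",(S.mean(0)-F.mean(0))@d)
c=(L.mean(0)@n+Rr.mean(0)@n)/2; O=d*(S.mean(0)@d-.055)+n*c;print("origin",O,"via F",d*(F.mean(0)@d+.05)+n*c)
q=[[285,162],[394,205],[368,278],[256,240]];P=w.ray(q,.012)[:,:2];pc=P.mean(0);px=P[1]+P[2]-P[0]-P[3];a=np.degrees(np.arctan2(px[1],px[0]))
t=big(w.mask((22,150,80),(35,255,255),(195,165,272,220)));tr=cv2.minAreaRect(w.ray(t,.028)[:,:2].astype(np.float32))
v=pc-np.array(tr[0]);print("plate",pc,a,[np.linalg.norm(P[i]-P[i-1]) for i in range(4)],"tab",tr,np.degrees(np.arctan2(v[1],v[0])))
print("plate in slot",(pc-O)@d,(pc-O)@n)
```

```text
R [[0.5687734530661614, -0.30960614935396147], [0.6472240177852825, -0.32519469127000933]] -11.238586250995997
L [[0.5651438237961914, -0.22603132720878372], [0.6251331376826272, -0.2387165539224803]] -11.939770300236981
S [[0.661658249299834, -0.2528437112384724], [0.6472240177852825, -0.32519469127000933]] -101.28254447607566
F [[0.5624452546548067, -0.21931077168139385], [0.5476754853126458, -0.29323868895179067]] -101.29814709674629
axis -11.58917827561649 width 0.08070952894983814 stop-front 0.10393284061190868
origin [ 0.6012 -0.2748] via F [ 0.6023 -0.275 ]
plate [ 0.4593 -0.2405] -11.397838391380374 [np.float64(0.07590203241295317), np.float64(0.10348641326851706), np.float64(0.07334944263288953), np.float64(0.11128700939047625)] tab ((0.3802468180656433, -0.22281765937805176), (0.018573636189103127, 0.05195263773202896), 77.74307250976562) -12.604431667756062
plate in slot -0.14590007417816153 0.00511051753416621
```

The slot measures well: inner width 80.7 mm, axis −11.4°, origin (0.6015, −0.275). The plate is 146 mm short of home and 4 mm to the left. Now I'll regrasp by the tab.

```bash
python3 -m crank '[[[0.05,-0.1,0,0,0,-0.08],[0.1,-0.2,0,0,0,-0.17],[0.15,-0.3,0,0,0,-0.26],[0.2,-0.4,0,0,0,-0.35],[0.222,-0.5,0.1,0,0,-0.44],[0.222,-0.539,0.2,0,0,-0.53],[0.222,-0.539,0.3,0,0,-0.62],[0.222,-0.539,0.4,0,0,-0.7],[0.222,-0.539,0.5,0,0,-0.76],[0.222,-0.539,0.5,0,0,-0.76]]]' 0.1
python3 - <<'E'
from h import *
np.set_printoptions(precision=4,suppress=True)
w=Cam("wrist","pics/w5.png");o=w.o;print(o["position"],o["ee_rot"]);R=Ro.from_euler("xyz",o["ee_rot"]).as_matrix()
t=big(w.mask((22,150,80),(35,255,255)));tr=cv2.minAreaRect(w.ray(t,.028)[:,:2].astype(np.float32));print(cv2.boundingRect(t),tr,R.T@(np.r_[tr[0],.005]-o["position"])/.15)
E
```

```text
t: 26.75
position: [0.3704, -0.2205, 0.0903]
ee_rot: [3.139, -0.004, 2.922]
contact_force: [-0.2, 0.6, -0.2]
finger_gap: 0.547
finger_force: 0.0
[ 0.3704 -0.2205  0.0903] [ 3.1393 -0.004   2.9223]
(308, 225, 24, 81) ((0.37588706612586975, -0.22386060655117035), (0.014801300130784512, 0.0552254281938076), 77.83082580566406) [-0.043  -0.0154  0.5682]
```

View pics/w5.png

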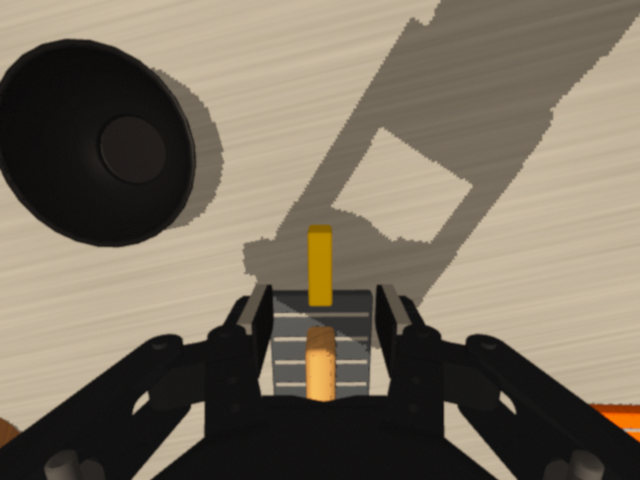

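The tab is straight below at (320,265), between the fingers and clear of the bowl. Descend and close.

```bash
python3 -m crank '[[[-0.01,-0.015,0.1,0,0,0],[-0.01,-0.015,0.2,0,0,0],[-0.01,-0.015,0.3,0,0,0],[-0.01,-0.015,0.4,0,0,0],[-0.01,-0.015,0.48,0,0,0],[-0.01,-0.015,0.53,0,0,0],[-0.01,-0.015,0.56,0,0,0],[-0.01,-0.015,0.56,0,0,0],[-0.01,-0.015,0.56,0,0,0],[-0.01,-0.015,0.56,0,0,0]]]' && python3 -m crank '[[[0,0,0,0,0,0],[0,0,0,0,0,0],[0,0,0,0,0,0],[0,0,0,0,0,0],[0,0,0,0,0,0],[0,0,0,0,0,0],[0,0,0,0,0,0],[0,0,0,0,0,0],[0,0,0,0,0,0],[0,0,0,0,0,0]]]' -1
```

```text
t: 27.8
position: [0.3734, -0.2247, 0.0085]
ee_rot: [-3.141, 0.001, 2.921]
contact_force: [0.0, -0.0, -0.3]
finger_gap: 0.546
finger_force: 0.0
t: 28.8
position: [0.3731, -0.2243, 0.0084]
ee_rot: [-3.142, 0.0, 2.922]
contact_force: [0.1, 1.2, 6.0]
finger_gap: 0.171
finger_force: 61.2
```

```bash
python3 -m crank '[[[-0.02,-0.003,0,0,0,-0.002],[-0.04,-0.006,0,0,0,-0.004],[-0.06,-0.01,0,0,0,-0.006],[-0.08,-0.013,0,0,0,-0.008],[-0.1,-0.017,0,0,0,-0.01],[-0.12,-0.02,0,0,0,-0.0133],[-0.14,-0.023,0,0,0,-0.0133],[-0.16,-0.026,0,0,0,-0.0133],[-0.18,-0.026,0,0,0,-0.0133],[-0.2,-0.026,0,0,0,-0.0133]]]'
python3 - <<'E'
from h import *
np.set_printoptions(precision=4,suppress=True)
w=Cam("scene","pics/c6.png");s=Cam("side","pics/s6.png");o=w.o;print(o["position"],o["ee_rot"],o["contact_force"])
p=(o["position"][:2]-np.array([.6015,-.275]));t=np.radians(-11.4);d=np.array([np.cos(t),np.sin(t)]);print(p@d,p@[-d[1],d[0]])
W=Cam("wrist","pics/w6.png")
f=[cv2.resize(w.f[190:310,170:300],None,fx=3,fy=3,interpolation=2),cv2.resize(s.f[280:400,290:450],None,fx=2.5,fy=3,interpolation=2)]
cv2.imwrite("pics/v6.png",np.hstack(f))
E
```

```text
t: 29.8
position: [0.3982, -0.2335, 0.0084]
ee_rot: [3.14, -0.008, 2.943]
contact_force: [-12.3, 2.3, 17.0]
finger_gap: 0.173
finger_force: 62.8
[ 0.3982 -0.2335  0.0084] [ 3.1403 -0.0077  2.9434] [-12.2658   2.3438  17.0257]
-0.20747664122723844 0.00046799580742384807
```

View pics/v6.png

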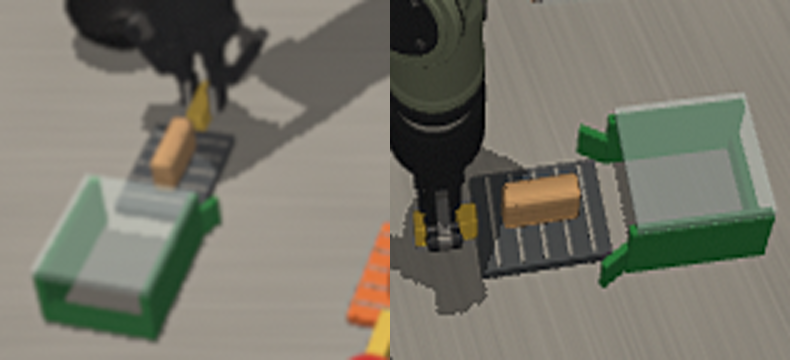

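The plate is straight and flat at the mouth: right half of the crop, plate (480..610, 160..275), flares at (600,140) and (615,265). I'm pressing down a bit hard (17 N), so I'll ease up about 1 mm and continue.

```bash
python3 -m crank '[[[0,0,-0.007,0,0,0],[-0.02,0,-0.007,0,0,0],[-0.05,0,-0.007,0,0,0],[-0.08,0,-0.007,0,0,0],[-0.11,0,-0.007,0,0,0],[-0.14,0,-0.007,0,0,0],[-0.17,0,-0.007,0,0,0],[-0.2,0,-0.007,0,0,0],[-0.23,0,-0.007,0,0,0],[-0.25,0,-0.007,0,0,0]]]'
```

```text
t: 30.95
position: [0.4386, -0.2422, 0.009]
ee_rot: [-3.142, 0.0, 2.942]
contact_force: [-0.5, -0.5, -3.1]
finger_gap: 0.174
finger_force: 60.1
```

```bash
python3 -m crank '[[[-0.02,0,0.003,0,0,0],[-0.05,0,0.003,0,0,0],[-0.08,0,0.003,0,0,0],[-0.11,0,0.003,0,0,0],[-0.14,0,0.003,0,0,0],[-0.17,0,0.003,0,0,0],[-0.2,0,0.003,0,0,0],[-0.23,0,0.003,0,0,0],[-0.26,0,0.003,0,0,0],[-0.29,0,0.003,0,0,0]]]'
```

```text
t: 31.95
position: [0.4811, -0.2507, 0.0085]
ee_rot: [-3.142, 0.0, 2.942]
contact_force: [-1.0, 0.1, -1.2]
finger_gap: 0.173
finger_force: 60.3
```

```bash
python3 -m crank '[[[-0.03,0,0,0,0,0],[-0.06,0,0,0,0,0],[-0.09,0,0,0,0,0],[-0.11,0,0,0,0,0],[-0.13,0,0,0,0,0],[-0.15,0,0,0,0,0],[-0.17,0,0,0,0,0],[-0.18,0,0,0,0,0],[-0.19,0,0,0,0,0],[-0.2,0,0,0,0,0]]]' && python3 -m crank '[[[-0.004,0,0,0,0,0],[-0.008,0,0,0,0,0],[-0.012,0,0,0,0,0],[-0.016,0,0,0,0,0],[-0.02,0,0,0,0,0],[-0.024,0,0,0,0,0],[-0.028,0,0,0,0,0],[-0.03,0,0,0,0,0],[-0.03,0,0,0,0,0],[-0.03,0,0,0,0,0]]]'
```

```text
t: 32.95
position: [0.5101, -0.2566, 0.0085]
ee_rot: [3.142, -0.0, 2.942]
contact_force: [-2.0, -0.0, -0.7]
finger_gap: 0.174
finger_force: 60.3
t: 33.95
position: [0.5146, -0.2575, 0.0086]
ee_rot: [-3.142, 0.0, 2.942]
contact_force: [-1.6, 0.3, -1.9]
finger_gap: 0.167
finger_force: 60.3
```

```bash
python3 -m crank '[[[-0.003,0,0,0,0,0],[-0.006,0,0,0,0,0],[-0.009,0,0,0,0,0],[-0.012,0,0,0,0,0],[-0.015,0,0,0,0,0],[-0.018,0,0,0,0,0],[-0.018,0,0,0,0,0],[-0.018,0,0,0,0,0],[-0.018,0,0,0,0,0],[-0.018,0,0,0,0,0]]]'
```

```text
t: 34.95
position: [0.5161, -0.2578, 0.0085]
ee_rot: [3.141, -0.002, 2.942]
contact_force: [-5.3, 2.0, 2.8]
finger_gap: 0.171
finger_force: 60.8
```

```bash
python3 -m crank '[[[-0.003,0,0,0,0,0],[-0.006,0,0,0,0,0],[-0.009,0,0,0,0,0],[-0.012,0,0,0,0,0],[-0.015,0,0,0,0,0],[-0.018,0,0,0,0,0],[-0.018,0,0,0,0,0],[-0.018,0,0,0,0,0],[-0.018,0,0,0,0,0],[-0.018,0,0,0,0,0]]]'
```

```text
t: 35.95
position: [0.5162, -0.2577, 0.0085]
ee_rot: [3.141, -0.008, 2.943]
contact_force: [-13.0, 2.0, 8.6]
finger_gap: 0.167
finger_force: 61.7
```

The plate is against the stop (no motion, 13 N). I'll relieve the push, release and retreat.

```bash
python3 -m crank '[[[0.005,0,0,0,0,0],[0.01,0,0,0,0,0],[0.018,0,0,0,0,0],[0.018,0,0,0,0,0],[0.018,0,0,0,0,0],[0.018,0,0,0,0,0],[0.018,0,0,0,0,0],[0.018,0,0,0,0,0],[0.018,0,0,0,0,0],[0.018,0,0,0,0,0]]]' && python3 -m crank '[[[0,0,0,0,0,0],[0,0,0,0,0,0],[0,0,0,0,0,0],[0,0,0,0,0,0],[0,0,0,0,0,0],[0,0,0,0,0,0],[0,0,0,0,0,0],[0,0,0,0,0,0],[0,0,0,0,0,0],[0,0,0,0,0,0]]]' -0.1 && python3 -m crank '[[[0,0,-0.05,0,0,0],[0,0,-0.1,0,0,0],[0,0,-0.2,0,0,0],[0,0,-0.3,0,0,0],[0.1,0,-0.45,0,0,0],[0.2,0,-0.6,0,0,0],[0.3,0,-0.75,0,0,0],[0.4,0.1,-0.85,0,0,0],[0.45,0.2,-0.95,0,0,0],[0.5,0.3,-1,0,0,0]]]'
python3 - <<'E'
from h import *
np.set_printoptions(precision=4,suppress=True)
for n in("scene","side","wrist"):
    w=Cam(n,f"pics/f_{n}.png")
    m=w.mask((22,130,70),(35,255,255));p=w.proj([[.516,-.2577,.028]])[0].astype(int);print(n,p)
    x,y=p;r=(max(x-50,0),max(y-50,0),x+50,y+50);m=w.mask((22,130,70),(35,255,255),r)
    if m.any():
        t=big(m);T=cv2.minAreaRect(w.ray(t,.028)[:,:2].astype(np.float32));q=np.array(T[0])-[.6015,-.275];a=np.radians(-11.4);d=np.array([np.cos(a),np.sin(a)])
        P=(w.ray(t,.028)[:,:2]-[.6015,-.275]);print(T,"along",q@d,"lat",q@[-d[1],d[0]],"range",(P@d).min(),(P@d).max())
E
```

```text
t: 36.95
position: [0.5162, -0.2577, 0.0085]
ee_rot: [3.141, -0.002, 2.942]
contact_force: [-5.4, 1.0, 2.7]
finger_gap: 0.175
finger_force: 60.8
t: 37.95
position: [0.5171, -0.258, 0.0085]
ee_rot: [3.142, -0.0, 2.942]
contact_force: [0.5, 0.6, 0.2]
finger_gap: 0.454
finger_force: 0.0
t: 38.95
position: [0.4533, -0.1994, 0.1619]
ee_rot: [-3.14, 0.005, 2.942]
contact_force: [0.8, 0.1, 0.4]
finger_gap: 0.451
finger_force: 0.0
scene [222 249]
((0.5110446214675903, -0.2544293701648712), (0.01895715668797493, 0.015456420369446278), 0.9065952301025391) along -0.0927367361479528 lat 0.002285625927487144 range -0.1031585087542262 -0.08182871385052777
side [365 344]
((0.5192354917526245, -0.2661497890949249), (0.026952430605888367, 0.053204022347927094), 78.57609558105469) along -0.08239083527862462 lat -0.0075845772682049985 range -0.1089946513801017 -0.05578567244530656
wrist [272 306]
((0.4986344873905182, -0.25007298588752747), (0.012603254988789558, 0.019463028758764267), 79.4090347290039) along -0.10576310418682658 lat 0.004103109764720061 range -0.1155613440371582 -0.09612159224420853
```

```bash
python3 -c "
from cell import workorder
print(workorder.finish_job())"
```

```text
the job is handed in; nothing more can be done
None
```

The job is handed in after about 39 s of the 61 s allowed: one red–grey–red stroke at about 7 mm of spring travel, then the plate slid tab last to the slot's back stop and let go; I got no verdict back, and did not re-measure the bystanders at the end.

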